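Make up two repair kits for the model racing cars

ROBOT

A 6-joint arm with a two-finger parallel gripper is mounted at the origin on the work surface. World frame = base frame: x ahead of the robot, y to its left, z up, the work surface at z = 0. Lengths are in mm, angles in rad, forces in N, time in s.
With the tool pointing down it reaches from about 250 to 725 mm from the base axis. Payload 4 kg.
Tool frame: the origin (TCP) lies midway between the tips of the shut fingers; the grasp point (between the pads) lies 19 mm behind it (bot.tcp_to_grasp is the z of the grasp point in the tool frame, in mm); z points along the fingers, y is the line along which they close (so a half turn about z gives the same grasp; the last joint's range is limited). The gripper opens to 85 mm and grips with 20 to 120 N. Pads are 22 mm wide; open, the fingers measure 114 mm over their backs; the gripper's body (76 mm by 85 mm) begins 54 mm behind the grasp point. The pads swing forward as they close: fully open they stand 13 mm farther back than shut.
Start: joints at [-1.105, 0.241, 0.005, 1.335, 0, 1.571], TCP at [224.567, -446.732, 231.306] pointing down, gripper open.
Joint ranges: [-2.72, 2.72], [-1.05, 1.87], [-1.09, 1.28], [-1.99, 2.15], [-1.42, 1.44], [-3.14, 3.14]. Speed limits (rad/s): [2.79, 2.79, 3.14, 3.14, 3.14, 3.14].

INTERFACE

Orientations are given as a unit quaternion [x, y, z, w].
In Python, from rig import bot gives the robot as it stands.
- The arm moves only by the tool play_rows, never from a script. Its argument "series" is a list of rows, each an object of numbers: "x", "y", "z": the shift along the tool's x, y, z in m; "roll": the turn about the tool's z in degrees. In form: [{"x": .., "y": .., "z": .., "roll": ..}, ...]. A call has 1 to 20 rows; each row shifts and turns the commanded pose from where the row before left it, along the tool's axes as they then stand; what a row does not reach is not made up. A row lasts 1/12 s, in which the tool goes at most 41.7 mm and 7.16 degrees, less where a joint would pass 70% of its speed; a pose out of reach is approached as far as the arm can. A call is refused whole if a number of a shift passes 0.0417 or a number of a turn 7.16, either way. A call with a gripper value outside its range is refused whole. "grip" is the opening, from 0 (shut) to 1 (fully open), set as the call begins (left out, the last holds). The fingers move at their own pace and stop on an object; the grip force is fixed at half the most. Time passes only in rows, so rows that do not move let the fingers close. It gives the time, the measured TCP pose, the force, the opening and the grip force at its end, in the units of the state.
- bot.state(): the state, without advancing time (a new reading comes with each control period).
- bot.snapshot(name): name is "side" or "top" or "wrist"; returns (picture, depth): 400x640x3 uint8, red, green, blue; 400x640 float32, mm along the optical axis (not along the pixel's ray), 0 where there is no reading.
- bot.calibration(name): a dict with "fovy" (degrees; the focal length in pixels is half the picture's height over the tangent of half this angle, whatever the lens; pixels are square), "cx", "cy" (the principal point, pixels), "T" (4x4, takes a point from camera to world coordinates); the wrist camera has in their place "mount" (4x4, takes a point from camera to tool coordinates, whose origin is the TCP and whose axes are the flange's). Camera axes: x right, y up, looking along -z (the intrinsics and any distortion apply to the point x, -y, -z); pixel columns grow to the right and rows downward; lengths in mm; the calibration is good to about 2 mm. A picture is of the moment at which its call begins: read the wrist's pose just before it. calibration takes no time and is no camera call.
- bot.close_job(): hands the job in; it is judged then, once.
The state is a dict: "time": time; "q": joint angles; "qd": joint speeds; "effort": joint torques, N m; "eef_pos": TCP position; "orientation": TCP orientation; "force": force on the tool from outside, world axes, zero at the start; "wrist_torque": the same for the moment, N m; "finger_gap": finger opening in mm; "gripper_force": force on a finger pad.
Only numpy, scipy, OpenCV 4.12 (cv2) and the standard library are available. Lean on these libraries where they do the work, as an engineer would, in place of code of your own. Each camera call takes 0.05 s, during which the arm holds its last target. There are 200 camera calls.

TASK

Make up the two repair kits from the parts lying on the bench mat: the large motor, the knobbly wheel and the damper go into the foam tray with three pockets, the small motor and the smooth slick wheel into the tray with two, each part down in the pocket shaped for it. Motors stand with the shaft up and wheels lie flat with the same face up, as they do now. Set the parts down rather than dropping them, and leave the gear, the little bottle and the mug where they are.

Things in the scene. Friction and masses are not known exactly. Their poses are not given: they have to be found in the camera images.
- motor_large: The larger of two electric can motors: a plain steel can standing on its black end bell with its shaft up, 36 mm in diameter and 50 mm tall, plus a 3 mm boss and an 8 mm thin shaft on top (61 mm in all). About 165 g. Origin at the centre of its underside, z up along the shaft.
- motor_small: The smaller of two electric can motors, same make-up: 24 mm in diameter and 31 mm tall, plus a 3 mm boss and a 7 mm thin shaft on top (41 mm in all). About 50 g. Origin at the centre of its underside, z up along the shaft.
- wheel_knobbly: Small model-car wheel lying flat, black off-road tyre with rows of square knobs, white closed dish hub with a central cone. 62 mm in diameter over the knobs, 30 mm thick. About 45 g. Origin at the centre of its underside, z up along the wheel axis.
- wheel_slick: Small model-car wheel lying flat, black smooth slick tyre, white five-spoke hub. 58 mm in diameter, 26 mm thick. About 35 g. Origin at the centre of its underside, z up along the wheel axis.
- damper: Coil-over damper (shock absorber) lying down, about 100 mm long: dark coil spring 18 mm in diameter, 50 mm long, over its middle, between two hexagonal collars 20 mm across flats; a flat eye at each end. About 35 g. Origin mid-length on its centreline (10 mm above what it lies on), x along its length.
- tray_three: Fixed dark-grey foam kit tray, 14 mm high, light pocket floors; origin: centre of underside, x and y along its sides. 172 x 172 mm, THREE pockets (centres in mm): round 84 mm wide at x 34, y 35 for the knobbly wheel; round 58 mm at x 34, y -44 for the large motor (both floors 5 mm above the table); slot 122 along y by 42 along x at x -49, y 0 for the damper (floor 9 mm above the table).
- tray_two: Fixed dark-grey foam kit tray, 14 mm high, light pocket floors; origin: centre of underside, x and y along its sides. 106 mm along x, 166 along y, TWO round pockets (centres in mm): 80 mm wide at x 0, y 32 for the slick wheel; 46 mm at x 0, y -45 for the small motor; both floors 5 mm above the table.
- spur_gear: White plastic gear, a loose toothed disc 44 mm in diameter and 7 mm thick with a hub 11 mm high, lying among the parts; in neither kit, to be left alone. Origin at the centre of its underside.
- threadlock: Small upright red bottle with a white cap, 24 mm in diameter, 62 mm tall, loose among the parts; to be left alone. Origin at the centre of its underside.
- mug: Stoneware coffee mug, 80 mm in diameter, 85 mm tall, beyond the parts; to be left alone. Origin at the centre of its underside.
There are look-alikes about, which are no part of the job. Leave any red or yellow look-alike of the damper alone.

How it is judged (in metres and radians):
At the end, for the whole second after the job is handed in: Each part rests on the floor of its own pocket, origin within 13 mm of the pocket centre along each tray side and 3 mm in height; motors and wheels upright within 0.1 rad (shaft up, same face up), damper along its slot within 0.28 rad, either way round; all released and at rest (x of motor_large in the frame of tray_three between 0.021 and 0.047 m and y of motor_large in the frame of tray_three between -0.057 and -0.031 m and z of motor_large in the frame of tray_three between 0.002 and 0.008 m and linear speed of each of motor_large, wheel_knobbly, damper, motor_small, wheel_slick below 0.02 m/s and contact force between the fingers and motor_large below 0.1 N and angle between each of motor_large, wheel_knobbly, motor_small, wheel_slick's own z axis and vertical below 0.1 rad and x of wheel_knobbly in the frame of tray_three between 0.021 and 0.047 m and y of wheel_knobbly in the frame of tray_three between 0.022 and 0.048 m and z of wheel_knobbly in the frame of tray_three between 0.002 and 0.008 m and contact force between the fingers and wheel_knobbly below 0.1 N and x of damper in the frame of tray_three between -0.062 and -0.036 m and y of damper in the frame of tray_three between -0.013 and 0.013 m and z of damper in the frame of tray_three between 0.016 and 0.022 m and contact force between the fingers and damper below 0.1 N and angle between the x axis of damper and the y axis of tray_three, either way round below 0.28 rad and x of motor_small in the frame of tray_two between -0.013 and 0.013 m and y of motor_small in the frame of tray_two between -0.058 and -0.032 m and z of motor_small in the frame of tray_two between 0.002 and 0.008 m and contact force between the fingers and motor_small below 0.1 N and x of wheel_slick in the frame of tray_two between -0.013 and 0.013 m and y of wheel_slick in the frame of tray_two between 0.019 and 0.045 m and z of wheel_slick in the frame of tray_two between 0.002 and 0.008 m and contact force between the fingers and wheel_slick below 0.1 N); the robot touches nothing.
It fails at once if a part is dropped (falls freely from more than about 30 mm) ((linear speed of motor_large above 0.75 m/s and height (world z) of motor_large below 0.06 m and contact force between the fingers and motor_large below 0.05 N) or (linear speed of wheel_knobbly above 0.75 m/s and height (world z) of wheel_knobbly below 0.06 m and contact force between the fingers and wheel_knobbly below 0.05 N) or (linear speed of damper above 0.75 m/s and height (world z) of damper below 0.06 m and contact force between the fingers and damper below 0.05 N) or (linear speed of motor_small above 0.75 m/s and height (world z) of motor_small below 0.06 m and contact force between the fingers and motor_small below 0.05 N) or (linear speed of wheel_slick above 0.75 m/s and height (world z) of wheel_slick below 0.06 m and contact force between the fingers and wheel_slick below 0.05 N)).
It fails at once if the gear, the little bottle or the mug is moved by more than 30 mm (distance of any of spur_gear, threadlock, mug from where it was at the start of the episode above 0.03 m).
It also fails if it takes over 123 s, if anything falls off the work surface, if the arm or the gripper's body presses on something with over 40 N, if the wrist force passes 120 N, or if a joint passes its speed limit or range.

## Working session

There is one attempt and no reset: what is moved stays moved. The work goes in short steps, Python scripts to look and compute and a tool call to move; the robot and the scene stay as the last step left them, time stands still between calls to the robot, and variables do not carry over. Pictures are saved under pics/ and viewed, at most 14 in all, crops included, and the job is handed in when it is done.

Besides the shell and the picture viewer there is one more tool, called as name([rows], argument=value, ...), one row to a line, values as JSON. play_rows: Moves the arm, as the interface text tells. Its arguments: {"type":"object","properties":{"series":{"type":"array","items":{"type":"object","properties":{"x":{"type":"number"},"y":{"type":"number"},"z":{"type":"number"},"roll":{"type":"number"}}}},"grip":{"type":"number"}},"required":["series"]}

```bash
mkdir -p pics; ls; python3 - <<'E'
from rig import bot
import cv2,numpy as np
for n in ("top","side"):
    p,d=bot.snapshot(n); cv2.imwrite(f"pics/{n}0.png",p[:,:,::-1]); np.save(f"{n}0.npy",d); np.save(f"{n}0c.npy",p)
    c=bot.calibration(n); print(n,c, (d>0).mean())
print(bot.calibration("wrist")); print(bot.state(),bot.tcp_to_grasp)
E
```

```text
pics
top {'fovy': 42.573283579987034, 'cx': 320.9772445511024, 'cy': 208.66747595930823, 'T': array([[ 6.31773488e-02,  9.73170883e-01, -2.21239813e-01,
         3.02137502e+02],
       [-9.97991693e-01,  6.05819464e-02, -1.85042782e-02,
        -6.45659845e+01],
       [-4.60468627e-03,  2.21964547e-01,  9.75043864e-01,
         1.19345658e+03],
       [ 0.00000000e+00,  0.00000000e+00,  0.00000000e+00,
         1.00000000e+00]])} 0.99596484375
side {'fovy': 42.703154768745435, 'cx': 308.7432524928638, 'cy': 202.00701353952448, 'T': array([[ 9.93168169e-01,  8.18574245e-02, -8.31646007e-02,
         4.40425328e+02],
       [-1.16682205e-01,  6.87468858e-01, -7.16778789e-01,
        -1.00614636e+03],
       [-1.50059250e-03,  7.21585706e-01,  6.92323492e-01,
         9.33168227e+02],
       [ 0.00000000e+00,  0.00000000e+00,  0.00000000e+00,
         1.00000000e+00]])} 0.99592578125
{'fovy': 69.71549846814487, 'cx': 323.05915238145195, 'cy': 198.97770429491644, 'mount': array([[ 1.81715212e-05,  9.65369205e-01,  2.60887519e-01,
         6.57265490e+01],
       [ 9.99999934e-01,  7.73
[... 268 characters left out ...]
,  2.41345353e-01,  3.87000997e-03,  1.33521002e+00,
       -2.20208371e-05,  1.57082535e+00]), 'qd': array([ 3.64526284e-05, -2.08623118e-03,  2.52627457e-03, -6.98275011e-04,
       -1.59397615e-03,  2.57398715e-04]), 'effort': array([ 5.38615750e-04, -3.73138404e+01,  2.53010184e+01,  1.08302161e-02,
       -7.91237267e-05,  1.21291512e-05]), 'eef_pos': array([ 224.30085113, -446.2342229 ,  230.50235358]), 'orientation': array([ 9.73006281e-01,  2.30776698e-01, -2.28712654e-04, -9.16474822e-04]), 'force': array([ 0.13990659, -0.70293423,  0.60625314]), 'wrist_torque': array([ 0.02864288, -0.058524  ,  0.04048163]), 'gripper_force': 0.0, 'finger_gap': 85.36523358325918} -18.700000000000003
```

View pics/top0.png

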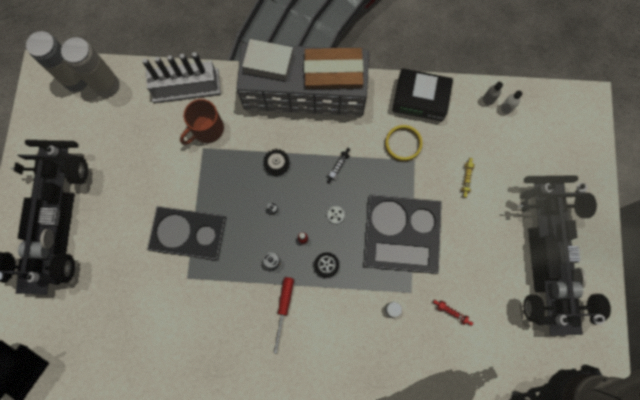

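View pics/side0.png

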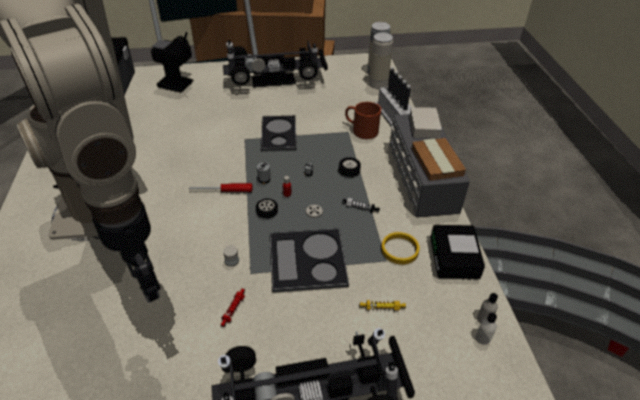

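The top view shows the knobbly wheel at (276,162), slick wheel (326,265), damper (339,165), large motor (271,261), small motor (272,209), gear (337,214), bottle (303,238), tray_two (188,232) and tray_three (402,233). The side view agrees with this.

```bash
cat > h.py <<'E'
import numpy as np,cv2
from rig import bot
from scipy.spatial.transform import Rotation as R
def cam(n,st=None):
    c=bot.calibration(n); f=200/np.tan(np.radians(c["fovy"]/2))
    if n=="wrist":
        M=np.eye(4); M[:3,:3]=R.from_quat(st["orientation"]).as_matrix(); M[:3,3]=st["eef_pos"]; T=M@c["mount"]
    else: T=c["T"]
    return f,c["cx"],c["cy"],T
def ray(C,u,v,z):            # pixel -> world point on plane z
    f,cx,cy,T=C; d=T[:3,:3]@np.array([(u-cx)/f,-(v-cy)/f,-1]); o=T[:3,3]
    return o+d*(z-o[2])/d[2]
def cloud(C,d):
    f,cx,cy,T=C; v,u=np.mgrid[:400,:640]
    P=np.stack([(u-cx)/f*d,-(v-cy)/f*d,-d],-1)
    return P@T[:3,:3].T+T[:3,3]
def pix(C,p):
    f,cx,cy,T=C; q=T[:3,:3].T@(np.asarray(p,float)-T[:3,3]); return cx+f*q[0]/-q[2], cy-f*q[1]/-q[2]
E
python3 - <<'E'
from h import *
for n in("top","side"):
    C=cam(n); d=np.load(n+"0.npy"); P=cloud(C,d); X,Y,Z=P[...,0],P[...,1],P[...,2]
    reg=(X>180)&(X<620)&(Y>-330)&(Y<320)
    print(n,"floor z",np.median(Z[reg]))
    m=(reg&(Z>6)).astype(np.uint8)
    k,L,S,c=cv2.connectedComponentsWithStats(m)
    for i in range(1,k):
        if S[i,4]<25: continue
        q=P[L==i]; zt=np.percentile(q[:,2],95); t=q
        r=cv2.minAreaRect(q[:,:2].astype(np.float32))
        print(np.round(c[i]),S[i,4],"ztop%.0f"%zt,"rect c",np.round(r[0],0),"size",np.round(r[1],0),"ang%.0f"%r[2])
p=np.load("top0c.npy")
cv2.imwrite("pics/topz.png",cv2.resize(p[135:300,140:450,::-1],None,fx=2.5,fy=2.5,interpolation=cv2.INTER_CUBIC))
# light pocket floors
C=cam("top"); g=p.max(2); hsv=cv2.cvtColor(p,cv2.COLOR_RGB2HSV)
m=((g>115)).astype(np.uint8); m[:, :150]=0;m[:,440:]=0;m[:205]=0;m[275:]=0
k,L,S,c=cv2.connectedComponentsWithStats(m)
for i in range(1,k):
    if S[i,4]>60: print(c[i],S[i],ray(C,*c[i],5))
E
```

```text
top floor z 0.4613831337233023
[404. 238.] 4084 ztop17 rect c [ 449. -214.] size [207. 364.] ang74
[271. 207.] 100 ztop36 rect c [445.   5.] size [316.  26.] ang31
[197. 234.] 1769 ztop17 rect c [444. 121.] size [447. 136.] ang69
[335. 215.] 89 ztop12 rect c [557. -79.] size [33. 39.] ang19
[398. 217.] 25 ztop10 rect c [ 563. -222.] size [17. 19.] ang40
[302. 238.] 104 ztop63 rect c [498.  -5.] size [22. 27.] ang55
[271. 260.] 230 ztop54 rect c [382.   0.] size [203.  34.] ang48
[326. 264.] 509 ztop28 rect c [385. -65.] size [165.  55.] ang3
[283. 303.] 525 ztop27 rect c [327.  25.] size [137. 125.] ang32
[439. 304.] 77 ztop23 rect c [ 365. -318.] size [24. 23.] ang86
[392. 309.] 216 ztop43 rect c [ 335. -147.] size [ 34. 174.] ang10
side floor z -0.2209244256536067
[278. 138.] 668 ztop16 rect c [494. 251.] size [141. 106.] ang86
[263. 172.] 234 ztop52 rect c [439.  59.] size [36. 36.] ang51
[308. 169.] 88 ztop34 rect c [563.  70.] size [22. 24.] ang7
[286. 187.] 142 ztop60 rect c [499.  -8.] size [25. 23.] ang28
[230. 188.] 376 ztop25 rect c [322.  27.] size [ 28. 168.] ang85
[266. 
[... 253 characters left out ...]
240. 293.] 46 ztop22 rect c [ 365. -321.] size [22. 18.] ang0
[168.248 210.136] [150 205  46  29 250] [545.68012804 319.98835541   5.        ]
[388.55739796 218.72959184] [373 205  32  30 784] [ 557.39022321 -202.89988369    5.        ]
[335.7044335  213.84729064] [327 206  18  18 203] [561.41044181 -77.62383576   5.        ]
[422.01385042 221.04432133] [412 211  21  21 361] [ 556.72401138 -281.82321518    5.        ]
[401.73844282 254.06690998] [376 244  52  21 822] [ 475.39239156 -236.33552646    5.        ]
[168.09801489 264.00992556] [150 251  40  24 806] [418.29703103 303.78193575   5.        ]
[426.51470588 271.69117647] [408 258  32  17  68] [ 438.06950651 -294.51854551    5.        ]
```

View pics/topz.png

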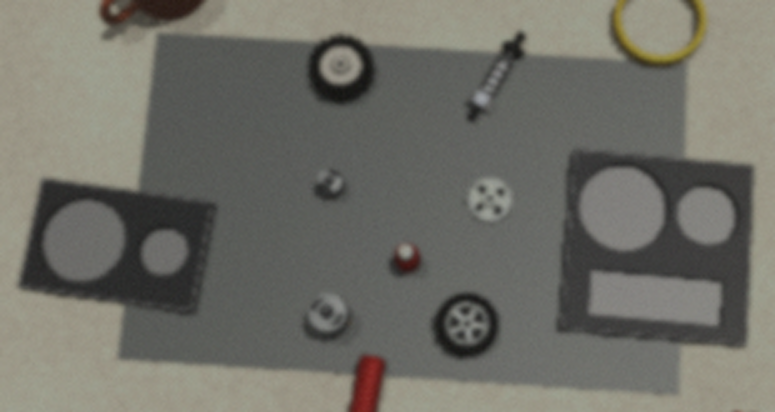

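The enlarged crop shows everything clearly. tray_three's slot is on the near side with its round pockets beyond, and tray_two's big pocket is to the left (+y). I still need the knobbly wheel, the damper and tray_two.

```bash
python3 - <<'E'
from h import *
p=np.load("top0c.npy"); C=cam("top")
def blobs(m,box,zs,mn=40):
    u0,v0,u1,v1=box; M=np.zeros((400,640),np.uint8); M[v0:v1,u0:u1]=m[v0:v1,u0:u1]
    k,L,S,c=cv2.connectedComponentsWithStats(M)
    for i in range(1,k):
        if S[i,4]>mn: print(np.round(c[i],1),S[i],"w",np.round(ray(C,*c[i],zs),1))
g=p.max(2).astype(int); print("gray",g[232,173],g[232,150],g[230,230],g[232,190])
print("tray2");blobs(g>95,(152,212,220,255),5)
print("knob");blobs(g<50,(255,142,297,182),22)
print("knobhub");blobs(g>120,(262,150,290,174),26)
print("slick hub+tyre");blobs(g<55,(305,245,350,285),20)
print("damper");
q=p[145:187,322:358].max(2).astype(int); bg=np.median(q); m=(abs(q-bg)>28).astype(np.uint8)
m=cv2.morphologyEx(m,cv2.MORPH_CLOSE,np.ones((3,3)));k,L,S,c=cv2.connectedComponentsWithStats(m);i=1+np.argmax(S[1:,4])
v,u=np.nonzero(L==i); W=np.array([ray(C,a+322,b+145,10)[:2] for a,b in zip(u,v)],np.float32)
print(S[i],cv2.minAreaRect(W))
for n in("top","side"):
    d=np.load(n+"0.npy");P=cloud(cam(n),d);X,Y,Z=P[...,0],P[...,1],P[...,2]
    mm=((Z>6)&(X>560)&(X<720)&(Y>-160)&(Y<100)).astype(np.uint8)
    k,L,S,c=cv2.connectedComponentsWithStats(mm)
    for i in range(1,k):
        if S[i,4]>40:
            qq=P[L==i]; t=qq[qq[:,2]>np.percentile(qq[:,2],95)-6]; r=cv2.minAreaRect(qq[:,:2].astype(np.float32)); print(n,S[i,4],"z",np.percentile(qq[:,2],95),np.round(r[0]),np.round(r[1]),r[2], (np.percentile(t[:,:2],2,axis=0)+np.percentile(t[:,:2],98,axis=0))/2)
E
```

```text
gray 108 126 89 61
tray2
[173.2 230.9] [158 216  31  31 738] w [496.6 301.9   5. ]
[205.4 235.4] [198 228  16  16 214] w [490.7 224.9   5. ]
[158.8 253.2] [152 251  20   4  41] w [442.  328.8   5. ]
knob
[276.  164.6] [264 150  25  26 276] w [668.9  71.8  22. ]
knobhub
[275.8 160.4] [269 154  15  14 146] w [678.1  72.4  26. ]
slick hub+tyre
[325.4 266. ] [314 253  25  25 234] w [434.9 -60.9  20. ]
damper
[  0   0  36  17 427] ((711.6465454101562, -78.29251098632812), (40.78010177612305, 85.13213348388672), 3.5267724990844727)
top 524 z 31.25258867697579 [678.  71.] [62. 57.] 0.24788962304592133 [677.97273425  72.24542218]
top 225 z 20.89282784769898 [678. -75.] [22. 94.] 62.84071350097656 [677.70799498 -75.01585403]
top 81 z 17.697181881185088 [ 587. -156.] [ 9. 51.] 89.39948272705078 [ 585.93332965 -155.36704099]
top 58 z 36.08581366874662 [570.  73.] [23. 22.] 83.10945129394531 [566.8305862   74.44444026]
side 352 z 29.96430846190558 [679.  68.] [61. 60.] 9.363478660583496 [678.621794    69.42354391]
side 56 z 34.656540520166544 [568.  70.] [24. 14.] 83.07080078125 [566.84311143  69.7533899 ]
side 178 z 19.66201346447432 [679. -79.] [22. 93.] 62.539794921875 [678.01341215 -78.28455131]
side 41 z 15.2958958029526 [ 586. -156.] [49.  8.] 0.09765700250864029 [ 586.22709557 -156.11443482]
```

play_rows([
  {"roll": 6.67},
  {"roll": 6.67},
  {"roll": 6.67},
  {"roll": 6.67},
], grip=1)

```text
$.series[0]: bad value
```

```bash
cat >> h.py <<'E'
def st():
    s=bot.state(); Rm=R.from_quat(s["orientation"]).as_matrix()
    print("t%.1f"%s["time"],"tcp",np.round(s["eef_pos"],1),"yaw %.1f tilt %.2f"%(np.degrees(np.arctan2(Rm[1,0],Rm[0,0])),np.degrees(np.arccos(-Rm[2,2]))),"q1,q6",np.round(np.degrees(s["q"][[0,5]]),1),"gap %.1f f %.1f"%(s["finger_gap"],s["gripper_force"]),"F",np.round(s["force"],1)); return s
E
python3 -c "
from h import *
st()"
```

```text
t0.1 tcp [ 224.3 -446.2  230.5] yaw 26.7 tilt 0.11 q1,q6 [-63.3  90. ] gap 85.4 f 0.0 F [ 0.1 -0.7  0.6]
```

play_rows([
  {"x": 0,"y": 0,"z": 0,"roll": 6.67},
  {"x": 0,"y": 0,"z": 0,"roll": 6.67},
  {"x": 0,"y": 0,"z": 0,"roll": 6.67},
  {"x": 0,"y": 0,"z": 0,"roll": 6.67},
  {"x": 0,"y": 0,"z": 0,"roll": 0},
], grip=1)

```text
time: 0.52
eef_pos: [224.4, -446.4, 230.8]
orientation: [1.0, -0.001, -0.0, -0.001]
force: [0.0, 0.3, -1.1]
finger_gap: 85.3
gripper_force: 0.0
```

```bash
python3 -c "
from h import *
st()"
```

```text
t0.5 tcp [ 224.4 -446.4  230.8] yaw -0.1 tilt 0.07 q1,q6 [-63.3 116.8] gap 85.3 f 0.0 F [ 0.   0.3 -1.1]
```

play_rows([
  {"x": 0,"y": 0,"z": 0,"roll": -6.93},
  {"x": 0,"y": 0,"z": 0,"roll": -6.93},
  {"x": 0,"y": 0,"z": 0,"roll": -6.93},
  {"x": 0,"y": 0,"z": 0,"roll": -6.93},
  {"x": 0,"y": 0,"z": 0,"roll": -6.93},
  {"x": 0,"y": 0,"z": 0,"roll": -6.93},
  {"x": 0,"y": 0,"z": 0,"roll": -6.93},
  {"x": 0,"y": 0,"z": 0,"roll": -6.93},
  {"x": 0,"y": 0,"z": 0,"roll": -6.93},
  {"x": 0,"y": 0,"z": 0,"roll": -6.93},
  {"x": 0,"y": 0,"z": 0,"roll": -6.93},
  {"x": 0,"y": 0,"z": 0,"roll": -6.93},
  {"x": 0,"y": 0,"z": 0,"roll": -6.93},
])

```text
time: 1.6
eef_pos: [224.5, -446.5, 230.9]
orientation: [0.703, 0.711, 0.0, -0.0]
force: [0.1, 0.0, 0.2]
finger_gap: 85.3
gripper_force: 0.0
```

play_rows([
  {"x": 0.024,"y": 0.013,"z": 0.005,"roll": 0},
  {"x": 0.024,"y": 0.013,"z": 0.005,"roll": 0},
  {"x": 0.024,"y": 0.013,"z": 0.005,"roll": 0},
  {"x": 0.024,"y": 0.013,"z": 0.005,"roll": 0},
  {"x": 0.024,"y": 0.013,"z": 0.005,"roll": 0},
  {"x": 0.024,"y": 0.013,"z": 0.005,"roll": 0},
  {"x": 0.024,"y": 0.013,"z": 0.005,"roll": 0},
  {"x": 0.024,"y": 0.013,"z": 0.005,"roll": 0},
  {"x": 0.024,"y": 0.013,"z": 0.005,"roll": 0},
  {"x": 0.024,"y": 0.013,"z": 0.005,"roll": 0},
  {"x": 0.024,"y": 0.014,"z": 0.005,"roll": 0},
  {"x": 0.024,"y": 0.014,"z": 0.005,"roll": 0},
  {"x": 0.024,"y": 0.014,"z": 0.005,"roll": 0},
  {"x": 0.024,"y": 0.014,"z": 0.005,"roll": 0},
  {"x": 0.024,"y": 0.014,"z": 0.005,"roll": 0},
  {"x": 0.021,"y": 0.014,"z": 0.005,"roll": 0},
  {"x": 0,"y": 0,"z": 0,"roll": 0},
  {"x": 0,"y": 0,"z": 0,"roll": 0},
])

```text
time: 3.1
eef_pos: [437.8, -64.4, 150.7]
orientation: [0.705, 0.71, -0.001, -0.001]
force: [-0.3, -0.7, -0.1]
finger_gap: 85.3
gripper_force: 0.0
```

```bash
cat >> h.py <<'E'
def look(c,r,zlo,zhi,name=None):
    """wrist look: centre of the cloud between zlo and zhi within r of c"""
    s=st(); p,d=bot.snapshot("wrist"); P=cloud(cam("wrist",s),d); q=P[(d>0)&(np.hypot(P[...,0]-c[0],P[...,1]-c[1])<r)]
    k=q[(q[:,2]>zlo)&(q[:,2]<zhi)][:,:2]
    print("n",len(k),"z98 %.1f"%np.percentile(q[:,2],98))
    if len(k)>20:
        rc=cv2.minAreaRect(k.astype(np.float32)); (a,b),rad=cv2.minEnclosingCircle(k.astype(np.float32)); bb=(np.percentile(k,1,axis=0)+np.percentile(k,99,axis=0))/2
        print("circle",round(a,1),round(b,1),"r",round(rad,1),"bbox c",np.round(bb,1),"rect",np.round(rc[0],1),np.round(rc[1],1),round(rc[2],1))
        print("tool x (mm) %.1f y %.1f z at tcp %.1f"%(bb[1]-s["eef_pos"][1],bb[0]-s["eef_pos"][0],s["eef_pos"][2]))
    if name: cv2.imwrite(f"pics/{name}.png",p[:,:,::-1])
E
python3 -c "
from h import *
look((438,-65),45,18,32,'w1')"
```

```text
t3.1 tcp [437.8 -64.4 150.7] yaw 90.4 tilt 0.09 q1,q6 [-8.4 81.2] gap 85.3 f 0.0 F [-0.3 -0.7 -0.1]
n 2664 z98 253.2
circle 441.1 -61.8 r 29.0 bbox c [441.1 -61. ] rect [441.  -61.5] [56.9 56.9] 66.7
tool x (mm) 3.4 y 3.3 z at tcp 150.7
```

play_rows([
  {"x": 0.003,"y": 0.003,"z": 0.02,"roll": 0},
  {"x": 0,"y": 0,"z": 0.03,"roll": 0},
  {"x": 0,"y": 0,"z": 0.03,"roll": 0},
  {"x": 0,"y": 0,"z": 0.03,"roll": 0},
  {"x": 0,"y": 0,"z": 0.02,"roll": 0},
  {"x": 0,"y": 0,"z": 0.01,"roll": 0},
  {"x": 0,"y": 0,"z": 0.0035,"roll": 0},
  {"x": 0,"y": 0,"z": 0,"roll": 0},
  {"x": 0,"y": 0,"z": 0,"roll": 0},
])

```text
time: 3.9
eef_pos: [441.2, -63.1, 8.5]
orientation: [0.707, 0.707, 0.0, 0.0]
force: [-0.2, 0.7, -0.1]
finger_gap: 85.5
gripper_force: 0.0
```

play_rows([
  {"x": 0,"y": 0,"z": 0,"roll": 0},
  {"x": 0,"y": 0,"z": 0,"roll": 0},
  {"x": 0,"y": 0,"z": 0,"roll": 0},
  {"x": 0,"y": 0,"z": 0,"roll": 0},
  {"x": 0,"y": 0,"z": 0,"roll": 0},
  {"x": 0,"y": 0,"z": 0,"roll": 0},
  {"x": 0,"y": 0,"z": 0,"roll": 0},
  {"x": 0,"y": 0,"z": 0,"roll": 0},
], grip=0)

```text
time: 4.57
eef_pos: [441.9, -62.6, 9.4]
orientation: [0.706, 0.708, 0.001, 0.001]
force: [-2.0, -0.2, 7.2]
finger_gap: 55.8
gripper_force: 62.3
```

play_rows([
  {"x": 0,"y": 0,"z": -0.01,"roll": 0},
  {"x": 0,"y": 0,"z": -0.02,"roll": 0},
  {"x": 0,"y": 0,"z": -0.03,"roll": 0},
  {"x": 0,"y": 0,"z": -0.03,"roll": 0},
  {"x": 0.024,"y": 0.004,"z": 0,"roll": 0},
  {"x": 0.031,"y": 0.005,"z": 0,"roll": 0},
  {"x": 0.031,"y": 0.005,"z": 0,"roll": 0},
  {"x": 0.031,"y": 0.005,"z": 0,"roll": 0},
  {"x": 0.031,"y": 0.005,"z": 0,"roll": 0},
  {"x": 0.031,"y": 0.005,"z": 0,"roll": 0},
  {"x": 0.031,"y": 0.005,"z": 0,"roll": 0},
  {"x": 0.031,"y": 0.005,"z": 0,"roll": 0},
  {"x": 0.031,"y": 0.005,"z": 0,"roll": 0},
  {"x": 0.031,"y": 0.005,"z": 0,"roll": 0},
  {"x": 0.031,"y": 0.005,"z": 0,"roll": 0},
  {"x": 0.03,"y": 0.001,"z": 0,"roll": 0},
  {"x": 0,"y": 0,"z": 0,"roll": 0},
  {"x": 0,"y": 0,"z": 0,"roll": 0},
])

```text
time: 6.07
eef_pos: [495.1, 303.4, 98.0]
orientation: [0.705, 0.709, 0.0, 0.0]
force: [-0.1, -1.2, -1.3]
finger_gap: 55.7
gripper_force: 63.9
```

```bash
python3 - <<'E'
from h import *
s=st(); C=cam("wrist",s); p,d=bot.snapshot("wrist"); cv2.imwrite("pics/w2.png",p[:,:,::-1])
P=cloud(C,d)
for z in((496.6,301.9,5),(490.7,224.9,5)): print(pix(C,z))
E
```

```text
t6.1 tcp [495.1 303.4  98. ] yaw 90.3 tilt 0.04 q1,q6 [ 31.5 121.2] gap 55.7 f 63.9 F [-0.1 -1.2 -1.3]
(np.float64(324.57037465326476), np.float64(202.44059599601576))
(np.float64(317.64662989861347), np.float64(282.71033580852065))
```

View pics/w2.png

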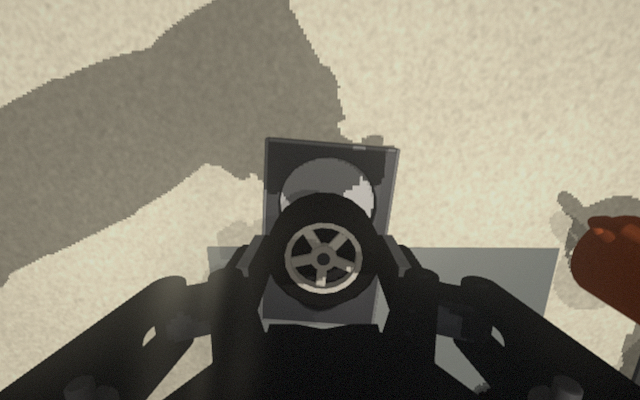

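The wheel is held level at (324,258). The pocket behind it is centred near (327,205), about 2 mm from where I predicted.

play_rows([
  {"x": -0.002,"y": 0.003,"z": 0.02,"roll": 0},
  {"x": 0,"y": 0,"z": 0.025,"roll": 0},
  {"x": 0,"y": 0,"z": 0.02,"roll": 0},
  {"x": 0,"y": 0,"z": 0.01,"roll": 0},
  {"x": 0,"y": 0,"z": 0.005,"roll": 0},
  {"x": 0,"y": 0,"z": 0.003,"roll": 0},
  {"x": 0,"y": 0,"z": 0.001,"roll": 0},
  {"x": 0,"y": 0,"z": 0,"roll": 0},
  {"x": 0,"y": 0,"z": 0,"roll": 0},
])

```text
time: 6.87
eef_pos: [499.1, 300.2, 15.0]
orientation: [0.707, 0.708, 0.001, 0.0]
force: [-0.5, 0.1, -0.8]
finger_gap: 55.6
gripper_force: 63.9
```

```bash
python3 - <<'E'
from h import *
st()
E
```

```text
t6.9 tcp [499.1 300.2  15. ] yaw 90.1 tilt 0.13 q1,q6 [ 31.  120.9] gap 55.6 f 63.9 F [-0.5  0.1 -0.8]
```

play_rows([
  {"x": 0,"y": 0,"z": 0.0,"roll": 0},
  {"x": 0,"y": 0,"z": 0,"roll": 0},
  {"x": 0,"y": 0,"z": 0,"roll": 0},
  {"x": 0,"y": 0,"z": 0,"roll": 0},
  {"x": 0,"y": 0,"z": -0.005,"roll": 0},
  {"x": 0,"y": 0,"z": -0.03,"roll": 0},
  {"x": 0,"y": 0,"z": -0.04,"roll": 0},
  {"x": 0,"y": 0,"z": -0.04,"roll": 0},
  {"x": -0.03,"y": 0.008,"z": -0.02,"roll": 0},
  {"x": -0.033,"y": 0.01,"z": 0,"roll": 0},
  {"x": -0.033,"y": 0.01,"z": 0,"roll": 0},
  {"x": -0.033,"y": 0.01,"z": 0,"roll": 0},
  {"x": -0.033,"y": 0.01,"z": 0,"roll": 0},
  {"x": -0.033,"y": 0.01,"z": 0,"roll": 0},
  {"x": -0.034,"y": 0.009,"z": 0,"roll": 0},
  {"x": 0,"y": 0,"z": 0,"roll": 0},
  {"x": 0,"y": 0,"z": 0,"roll": 0},
], grip=0.85)

```text
time: 8.28
eef_pos: [566.1, 68.9, 149.1]
orientation: [0.708, 0.706, 0.0, -0.0]
force: [0.1, 0.8, 0.1]
finger_gap: 72.8
gripper_force: 0.0
```

```bash
python3 - <<'E'
from h import *
look((566,71),30,25,45)
C=cam("top"); p,d=bot.snapshot("top"); P=cloud(C,d); q=P[(abs(P[...,0]-498)<45)&(abs(P[...,1]-300)<45)]; k=q[(q[:,2]>22)&(q[:,2]<45)]
print(len(k),np.percentile(k,[2,50,98],axis=0))
E
```

```text
t8.3 tcp [566.1  68.9 149.1] yaw 89.9 tilt 0.02 q1,q6 [ 6.9 97.1] gap 72.8 f 0.0 F [0.1 0.8 0.1]
n 493 z98 251.9
circle 565.8 74.2 r 11.9 bbox c [565.8  74.5] rect [565.9  74.3] [23.  22.6] 13.9
tool x (mm) 5.6 y -0.3 z at tcp 149.1
353 [[470.91152288 287.91656232  22.36419445]
 [497.06799316 305.82221676  28.24495721]
 [523.28645591 326.54509821  33.43799835]]
```

play_rows([
  {"x": 0.005,"y": 0,"z": 0.02,"roll": 0},
  {"x": 0,"y": 0,"z": 0.03,"roll": 0},
  {"x": 0,"y": 0,"z": 0.03,"roll": 0},
  {"x": 0,"y": 0,"z": 0.03,"roll": 0},
  {"x": 0,"y": 0,"z": 0.018,"roll": 0},
  {"x": 0,"y": 0,"z": 0.008,"roll": 0},
  {"x": 0,"y": 0,"z": 0,"roll": 0},
  {"x": 0,"y": 0,"z": 0,"roll": 0},
], grip=0.65)

```text
time: 9.05
eef_pos: [565.9, 77.0, 13.3]
orientation: [0.706, 0.708, 0.0, 0.0]
force: [0.3, 0.3, -0.1]
finger_gap: 55.5
gripper_force: 0.0
```

play_rows([
  {"x": 0,"y": 0,"z": 0,"roll": 0},
  {"x": 0,"y": 0,"z": 0,"roll": 0},
  {"x": 0,"y": 0,"z": 0,"roll": 0},
  {"x": 0,"y": 0,"z": 0,"roll": 0},
  {"x": 0,"y": 0,"z": 0,"roll": 0},
  {"x": 0,"y": 0,"z": 0,"roll": 0},
  {"x": 0,"y": 0,"z": 0,"roll": 0},
  {"x": 0,"y": 0,"z": 0,"roll": 0},
], grip=0)

```text
time: 9.72
eef_pos: [567.2, 76.2, 14.8]
orientation: [0.707, 0.708, 0.002, 0.001]
force: [0.1, 0.8, 6.7]
finger_gap: 21.5
gripper_force: 58.6
```

play_rows([
  {"x": 0,"y": 0,"z": -0.01,"roll": 0},
  {"x": 0,"y": 0,"z": -0.02,"roll": 0},
  {"x": 0,"y": 0,"z": -0.03,"roll": 0},
  {"x": 0,"y": 0,"z": -0.03,"roll": 0},
  {"x": 0.025,"y": -0.012,"z": 0,"roll": 0},
  {"x": 0.025,"y": -0.012,"z": 0,"roll": 0},
  {"x": 0.025,"y": -0.012,"z": 0,"roll": 0},
  {"x": 0.025,"y": -0.012,"z": 0,"roll": 0},
  {"x": 0.025,"y": -0.013,"z": 0,"roll": 0},
  {"x": 0.025,"y": -0.013,"z": 0,"roll": 0},
  {"x": 0,"y": 0,"z": 0,"roll": 0},
  {"x": 0,"y": 0,"z": 0,"roll": 0},
])

```text
time: 10.72
eef_pos: [490.8, 226.8, 103.5]
orientation: [0.705, 0.709, 0.0, 0.0]
force: [1.0, 0.2, -0.2]
finger_gap: 21.5
gripper_force: 58.9
```

```bash
python3 - <<'E'
from h import *
look((498,300),45,24,40,"w3")
C=cam("wrist",bot.state())
for z in((498,300,5),(492.6,224,5)): print(pix(C,z))
E
```

```text
t10.7 tcp [490.8 226.8 103.5] yaw 90.3 tilt 0.03 q1,q6 [ 24.8 114.5] gap 21.5 f 58.9 F [ 1.   0.2 -0.2]
n 4761 z98 31.4
circle 499.5 300.9 r 29.0 bbox c [499.3 300.9] rect [499.5 300.8] [56.7 57.4] 90.0
tool x (mm) 74.1 y 8.5 z at tcp 103.5
(np.float64(331.3111970353806), np.float64(109.88719956089976))
(np.float64(324.2048898940345), np.float64(201.13706705574597))
```

View pics/w3.png

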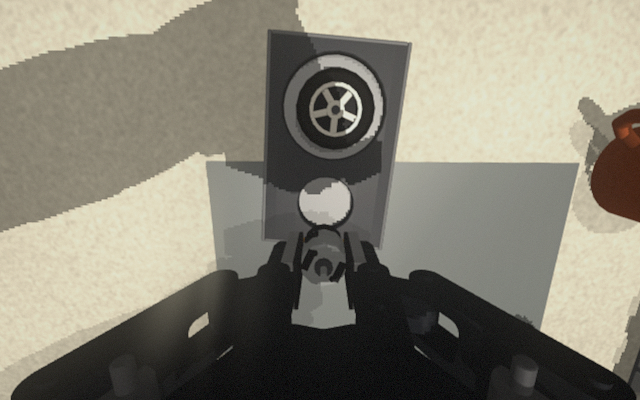

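The slick wheel sits inside its pocket and the small motor's pocket is at (325,202), as predicted.

play_rows([
  {"x": -0.001,"y": 0.002,"z": 0.02,"roll": 0},
  {"x": 0,"y": 0,"z": 0.025,"roll": 0},
  {"x": 0,"y": 0,"z": 0.02,"roll": 0},
  {"x": 0,"y": 0,"z": 0.01,"roll": 0},
  {"x": 0,"y": 0,"z": 0.005,"roll": 0},
  {"x": 0,"y": 0,"z": 0.003,"roll": 0},
  {"x": 0,"y": 0,"z": 0.0005,"roll": 0},
  {"x": 0,"y": 0,"z": 0,"roll": 0},
  {"x": 0,"y": 0,"z": 0,"roll": 0},
])

```text
time: 11.52
eef_pos: [494.5, 225.0, 20.4]
orientation: [0.707, 0.708, 0.001, 0.0]
force: [-0.1, -0.5, -0.9]
finger_gap: 21.6
gripper_force: 58.9
```

```bash
python3 - <<'E'
from h import *
st()
E
```

```text
t11.5 tcp [494.5 225.   20.4] yaw 90.1 tilt 0.14 q1,q6 [ 24.5 114.4] gap 21.6 f 58.9 F [-0.1 -0.5 -0.9]
```

play_rows([
  {"x": 0,"y": 0,"z": 0.0005,"roll": 0},
  {"x": 0,"y": 0,"z": 0,"roll": 0},
  {"x": 0,"y": 0,"z": 0,"roll": 0},
  {"x": 0,"y": 0,"z": 0,"roll": 0},
  {"x": 0,"y": 0,"z": -0.005,"roll": 0},
  {"x": 0,"y": 0,"z": -0.025,"roll": 0},
  {"x": 0,"y": 0,"z": -0.035,"roll": 0},
  {"x": 0,"y": 0,"z": -0.035,"roll": 0},
  {"x": 0,"y": 0,"z": -0.03,"roll": 0},
  {"x": -0.026,"y": -0.009,"z": 0,"roll": 0},
  {"x": -0.028,"y": -0.009,"z": 0,"roll": 0},
  {"x": -0.028,"y": -0.009,"z": 0,"roll": 0},
  {"x": -0.028,"y": -0.009,"z": 0,"roll": 0},
  {"x": -0.028,"y": -0.009,"z": 0,"roll": 0},
  {"x": -0.028,"y": -0.009,"z": 0,"roll": 0},
  {"x": 0,"y": 0,"z": 0,"roll": 0},
  {"x": 0,"y": 0,"z": 0,"roll": 0},
], grip=0.5)

```text
time: 12.93
eef_pos: [439.4, 57.6, 149.4]
orientation: [0.708, 0.707, 0.0, 0.0]
force: [0.1, -0.1, -0.2]
finger_gap: 42.6
gripper_force: 0.0
```

```bash
python3 - <<'E'
from h import *
look((440,59),32,42,70,"w4")
E
```

```text
t12.9 tcp [439.4  57.6 149.4] yaw 89.9 tilt 0.04 q1,q6 [ 7.5 97.5] gap 42.6 f 0.0 F [ 0.1 -0.1 -0.2]
n 1286 z98 251.9
circle 440.7 64.2 r 17.8 bbox c [440.5  64.6] rect [440.5  64.7] [34.7 34.8] 44.5
tool x (mm) 7.0 y 1.1 z at tcp 149.4
```

View pics/w4.png

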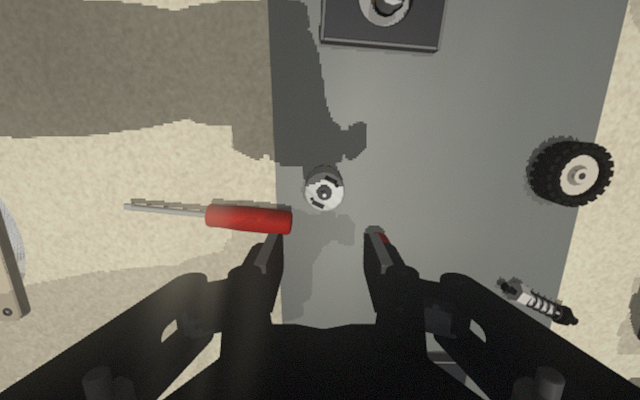

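The motor is at (324,188). The screwdriver handle ends at (291,222), clear of where the fingers come down.

play_rows([
  {"x": 0.006,"y": 0.001,"z": 0.02,"roll": 0},
  {"x": 0,"y": 0,"z": 0.03,"roll": 0},
  {"x": 0,"y": 0,"z": 0.03,"roll": 0},
  {"x": 0,"y": 0,"z": 0.026,"roll": 0},
  {"x": 0,"y": 0,"z": 0.016,"roll": 0},
  {"x": 0,"y": 0,"z": 0.009,"roll": 0},
  {"x": 0,"y": 0,"z": 0,"roll": 0},
  {"x": 0,"y": 0,"z": 0,"roll": 0},
], grip=0.7)

```text
time: 13.65
eef_pos: [441.2, 65.4, 18.0]
orientation: [0.706, 0.708, 0.0, -0.0]
force: [-0.0, 0.1, -0.3]
finger_gap: 59.9
gripper_force: 0.0
```

play_rows([
  {"x": 0,"y": 0,"z": 0,"roll": 0},
  {"x": 0,"y": 0,"z": 0,"roll": 0},
  {"x": 0,"y": 0,"z": 0,"roll": 0},
  {"x": 0,"y": 0,"z": 0,"roll": 0},
  {"x": 0,"y": 0,"z": 0,"roll": 0},
  {"x": 0,"y": 0,"z": 0,"roll": 0},
  {"x": 0,"y": 0,"z": 0,"roll": 0},
  {"x": 0,"y": 0,"z": 0,"roll": 0},
], grip=0)

```text
time: 14.32
eef_pos: [442.2, 65.0, 19.4]
orientation: [0.707, 0.708, 0.002, 0.001]
force: [-0.4, 0.9, 6.9]
finger_gap: 34.3
gripper_force: 59.7
```

play_rows([
  {"x": 0,"y": 0,"z": -0.01,"roll": 0},
  {"x": 0,"y": 0,"z": -0.02,"roll": 0},
  {"x": 0,"y": 0,"z": -0.03,"roll": 0},
  {"x": 0,"y": 0,"z": -0.03,"roll": 0},
  {"x": -0.02,"y": 0.006,"z": 0,"roll": 0},
  {"x": -0.03,"y": 0.01,"z": 0,"roll": 0},
  {"x": -0.03,"y": 0.01,"z": 0,"roll": 0},
  {"x": -0.03,"y": 0.01,"z": 0,"roll": 0},
  {"x": -0.03,"y": 0.01,"z": 0,"roll": 0},
  {"x": -0.03,"y": 0.01,"z": 0,"roll": 0},
  {"x": -0.03,"y": 0.01,"z": 0,"roll": 0},
  {"x": -0.03,"y": 0.01,"z": 0,"roll": 0},
  {"x": -0.03,"y": 0.01,"z": 0,"roll": 0},
  {"x": -0.03,"y": 0.01,"z": 0,"roll": 0},
  {"x": -0.03,"y": 0.01,"z": 0,"roll": 0},
  {"x": -0.027,"y": 0.009,"z": 0,"roll": 0},
  {"x": 0,"y": 0,"z": 0,"roll": 0},
  {"x": 0,"y": 0,"z": 0,"roll": 0},
])

```text
time: 15.82
eef_pos: [556.0, -283.7, 107.3]
orientation: [0.707, 0.707, 0.0, -0.0]
force: [-0.6, 0.2, -1.8]
finger_gap: 34.5
gripper_force: 60.2
```

```bash
python3 - <<'E'
from h import *
s=st(); p,d=bot.snapshot("wrist"); C=cam("wrist",s); cv2.imwrite("pics/w5.png",p[:,:,::-1])
for z in((557.4,-202.9,5),(556.7,-281.8,5),(475,-236.5,9)): print(np.round(pix(C,z)))
E
```

```text
t15.8 tcp [ 556.  -283.7  107.3] yaw 89.9 tilt 0.03 q1,q6 [-27.  63.] gap 34.5 f 60.2 F [-0.6  0.2 -1.8]
[325. 101.]
[324. 196.]
[225. 144.]
```

View pics/w5.png

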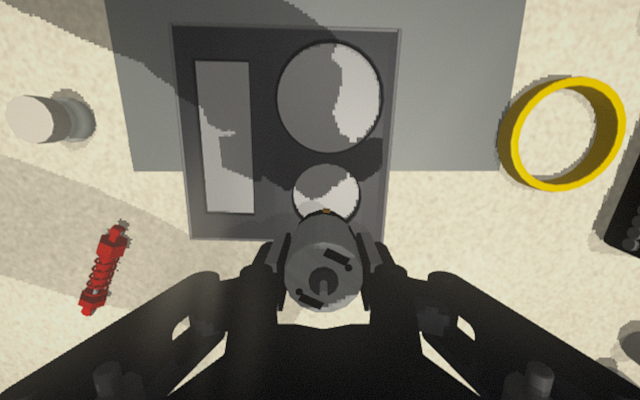

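The rims show the knobbly pocket at (329,97), the motor pocket at (326,197) and the slot at (225,137), all within 4 mm of prediction.

play_rows([
  {"x": 0.0005,"y": 0.002,"z": 0.02,"roll": 0},
  {"x": 0,"y": 0,"z": 0.025,"roll": 0},
  {"x": 0,"y": 0,"z": 0.02,"roll": 0},
  {"x": 0,"y": 0,"z": 0.01,"roll": 0},
  {"x": 0,"y": 0,"z": 0.005,"roll": 0},
  {"x": 0,"y": 0,"z": 0.002,"roll": 0},
  {"x": 0,"y": 0,"z": 0.0005,"roll": 0},
  {"x": 0,"y": 0,"z": 0,"roll": 0},
  {"x": 0,"y": 0,"z": 0,"roll": 0},
])

```text
time: 16.62
eef_pos: [559.3, -282.1, 26.8]
orientation: [0.706, 0.708, 0.0, 0.001]
force: [-0.1, -0.4, -0.9]
finger_gap: 34.5
gripper_force: 60.2
```

```bash
python3 - <<'E'
from h import *
st()
# pocket rims from the w5 picture (TCP pose then)
s=dict(eef_pos=np.array([556.0,-283.7,107.3]),orientation=np.array([.707107,.707107,0,0])); C=cam("wrist",s)
for u,v in((329,97),(326,197),(225,137)): print(np.round(ray(C,u,v,14),1))
E
```

```text
t16.6 tcp [ 559.3 -282.1   26.8] yaw 90.1 tilt 0.15 q1,q6 [-26.8  63.1] gap 34.5 f 60.2 F [-0.1 -0.4 -0.9]
[ 560.8 -200.2   14. ]
[ 558.7 -280.5   14. ]
[ 477.3 -230.6   14. ]
```

play_rows([
  {"x": 0,"y": 0,"z": 0.0015,"roll": 0},
  {"x": 0,"y": 0,"z": 0.0005,"roll": 0},
  {"x": 0,"y": 0,"z": 0,"roll": 0},
])

```text
time: 16.87
eef_pos: [559.0, -282.1, 24.4]
orientation: [0.707, 0.708, 0.0, 0.001]
force: [-0.1, 0.6, 3.0]
finger_gap: 34.4
gripper_force: 60.7
```

play_rows([
  {"x": 0,"y": 0,"z": 0,"roll": 0},
  {"x": 0,"y": 0,"z": 0,"roll": 0},
  {"x": 0,"y": 0,"z": 0,"roll": 0},
  {"x": 0,"y": 0,"z": 0,"roll": 0},
  {"x": 0,"y": 0,"z": -0.005,"roll": 0},
  {"x": 0,"y": 0,"z": -0.025,"roll": 0},
  {"x": 0,"y": 0,"z": -0.035,"roll": 0},
  {"x": 0,"y": 0,"z": -0.035,"roll": 0},
  {"x": 0,"y": 0,"z": -0.025,"roll": 0},
], grip=0.6)

```text
time: 17.62
eef_pos: [559.1, -282.1, 151.8]
orientation: [0.707, 0.708, 0.001, 0.002]
force: [2.0, -0.3, -0.0]
finger_gap: 50.8
gripper_force: 0.0
```

play_rows([
  {"x": 0.025,"y": 0.007,"z": 0,"roll": 0},
  {"x": 0.03,"y": 0.01,"z": 0,"roll": 0},
  {"x": 0.03,"y": 0.01,"z": 0,"roll": 0},
  {"x": 0.03,"y": 0.01,"z": 0,"roll": 0},
  {"x": 0.03,"y": 0.01,"z": 0,"roll": 0},
  {"x": 0.03,"y": 0.01,"z": 0,"roll": 0},
  {"x": 0.03,"y": 0.01,"z": 0,"roll": 0},
  {"x": 0.03,"y": 0.01,"z": 0,"roll": 0},
  {"x": 0.03,"y": 0.01,"z": 0,"roll": 0},
  {"x": 0.03,"y": 0.01,"z": 0,"roll": 0},
  {"x": 0.03,"y": 0.01,"z": 0,"roll": 0},
  {"x": 0.028,"y": 0.01,"z": 0,"roll": 0},
  {"x": 0,"y": 0,"z": 0,"roll": 0},
  {"x": 0,"y": 0,"z": 0,"roll": 0},
], grip=1)

```text
time: 18.78
eef_pos: [674.8, 73.6, 148.1]
orientation: [0.705, 0.709, -0.0, 0.0]
force: [0.2, -1.3, -0.1]
finger_gap: 85.6
gripper_force: 0.0
```

```bash
python3 - <<'E'
from h import *
look((678,71),45,20,35,"w6")
E
```

```text
t18.8 tcp [674.8  73.6 148.1] yaw 90.3 tilt 0.02 q1,q6 [ 6.2 95.9] gap 85.6 f 0.0 F [ 0.2 -1.3 -0.1]
n 3107 z98 250.6
circle 680.3 73.9 r 30.9 bbox c [680.4  74.4] rect [680.3  73.9] [61.3 60.8] 84.5
tool x (mm) 0.8 y 5.6 z at tcp 148.1
```

play_rows([
  {"x": 0,"y": 0.005,"z": 0.02,"roll": 0},
  {"x": 0,"y": 0,"z": 0.03,"roll": 0},
  {"x": 0,"y": 0,"z": 0.03,"roll": 0},
  {"x": 0,"y": 0,"z": 0.03,"roll": 0},
  {"x": 0,"y": 0,"z": 0.02,"roll": 0},
  {"x": 0,"y": 0,"z": 0.01,"roll": 0},
  {"x": 0,"y": 0,"z": 0,"roll": 0},
  {"x": 0,"y": 0,"z": 0,"roll": 0},
])

```text
time: 19.5
eef_pos: [679.8, 70.5, 8.8]
orientation: [0.707, 0.707, -0.0, 0.0]
force: [0.5, -0.8, 0.1]
finger_gap: 85.5
gripper_force: 0.0
```

play_rows([
  {"x": 0,"y": 0,"z": 0,"roll": 0},
  {"x": 0,"y": 0,"z": 0,"roll": 0},
  {"x": 0,"y": 0,"z": 0,"roll": 0},
  {"x": 0,"y": 0,"z": 0,"roll": 0},
  {"x": 0,"y": 0,"z": 0,"roll": 0},
  {"x": 0,"y": 0,"z": 0,"roll": 0},
  {"x": 0,"y": 0,"z": 0,"roll": 0},
  {"x": 0,"y": 0,"z": 0,"roll": 0},
], grip=0)

```text
time: 20.17
eef_pos: [681.8, 71.7, 11.4]
orientation: [0.706, 0.708, 0.002, 0.002]
force: [0.3, -0.4, 5.5]
finger_gap: 59.7
gripper_force: 65.3
```

play_rows([
  {"x": 0,"y": 0,"z": -0.01,"roll": 0},
  {"x": 0,"y": 0,"z": -0.02,"roll": 0},
  {"x": 0,"y": 0,"z": -0.03,"roll": 0},
  {"x": 0,"y": 0,"z": -0.03,"roll": 0},
  {"x": -0.022,"y": -0.011,"z": 0,"roll": 0},
  {"x": -0.028,"y": -0.012,"z": 0,"roll": 0},
  {"x": -0.028,"y": -0.012,"z": 0,"roll": 0},
  {"x": -0.028,"y": -0.012,"z": 0,"roll": 0},
  {"x": -0.028,"y": -0.012,"z": 0,"roll": 0},
  {"x": -0.028,"y": -0.012,"z": 0,"roll": 0},
  {"x": -0.028,"y": -0.012,"z": 0,"roll": 0},
  {"x": -0.028,"y": -0.012,"z": 0,"roll": 0},
  {"x": -0.028,"y": -0.013,"z": 0,"roll": 0},
  {"x": -0.028,"y": -0.013,"z": 0,"roll": 0},
  {"x": 0,"y": 0,"z": 0,"roll": 0},
  {"x": 0,"y": 0,"z": 0,"roll": 0},
])

```text
time: 21.5
eef_pos: [558.5, -204.2, 99.2]
orientation: [0.708, 0.707, 0.0, 0.0]
force: [0.1, 1.2, 0.8]
finger_gap: 59.9
gripper_force: 64.7
```

```bash
python3 - <<'E'
from h import *
s=st(); p,d=bot.snapshot("wrist"); C=cam("wrist",s); cv2.imwrite("pics/w7.png",p[:,:,::-1])
for z in((560.8,-200.2,14),(558.7,-280.5,14),(477.3,-230.6,14)): print(np.round(pix(C,z)))
E
```

```text
t21.5 tcp [ 558.5 -204.2   99.2] yaw 89.9 tilt 0.04 q1,q6 [-20.1  70. ] gap 59.9 f 64.7 F [0.1 1.2 0.8]
[326. 198.]
[323. 285.]
[227. 233.]
```

View pics/w7.png

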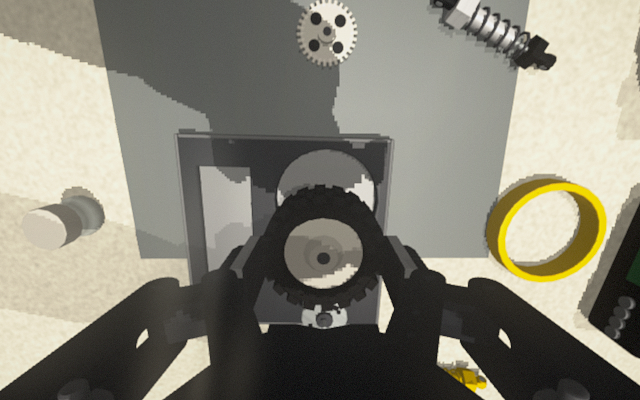

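The pocket rim is centred near (327,200), against a predicted (326,198), and the wheel is held level.

play_rows([
  {"x": 0.001,"y": 0.002,"z": 0.02,"roll": 0},
  {"x": 0,"y": 0,"z": 0.025,"roll": 0},
  {"x": 0,"y": 0,"z": 0.02,"roll": 0},
  {"x": 0,"y": 0,"z": 0.01,"roll": 0},
  {"x": 0,"y": 0,"z": 0.005,"roll": 0},
  {"x": 0,"y": 0,"z": 0.002,"roll": 0},
  {"x": 0,"y": 0,"z": 0,"roll": 0},
  {"x": 0,"y": 0,"z": 0,"roll": 0},
])

```text
time: 22.22
eef_pos: [562.3, -201.7, 17.4]
orientation: [0.706, 0.708, 0.0, 0.001]
force: [-0.4, -0.4, -1.0]
finger_gap: 59.7
gripper_force: 64.7
```

play_rows([
  {"x": 0,"y": 0,"z": 0.001,"roll": 0},
  {"x": 0,"y": 0,"z": 0,"roll": 0},
])

```text
time: 22.38
eef_pos: [562.3, -202.0, 16.4]
orientation: [0.706, 0.708, 0.001, 0.001]
force: [0.6, -0.2, 1.7]
finger_gap: 59.7
gripper_force: 65.0
```

play_rows([
  {"x": 0,"y": 0,"z": 0,"roll": 0},
  {"x": 0,"y": 0,"z": 0,"roll": 0},
  {"x": 0,"y": 0,"z": 0,"roll": 0},
  {"x": 0,"y": 0,"z": 0,"roll": 0},
  {"x": 0,"y": 0,"z": -0.005,"roll": 0},
  {"x": 0,"y": 0,"z": -0.025,"roll": 0},
  {"x": 0,"y": 0,"z": -0.035,"roll": 0},
  {"x": 0,"y": 0,"z": -0.035,"roll": 0},
  {"x": 0,"y": 0,"z": -0.03,"roll": 0},
  {"x": 0.02,"y": 0.018,"z": 0,"roll": 0},
  {"x": 0.021,"y": 0.02,"z": 0,"roll": 0},
  {"x": 0.021,"y": 0.02,"z": 0,"roll": 0},
  {"x": 0.021,"y": 0.02,"z": 0,"roll": 0},
  {"x": 0.021,"y": 0.02,"z": 0,"roll": 0},
  {"x": 0.021,"y": 0.018,"z": 0,"roll": 0},
  {"x": 0,"y": 0,"z": 0,"roll": 0},
  {"x": 0,"y": 0,"z": 0,"roll": 0},
], grip=0.9)

```text
time: 23.8
eef_pos: [677.4, -74.9, 144.9]
orientation: [0.706, 0.709, -0.0, -0.0]
force: [0.2, -0.2, -0.3]
finger_gap: 76.5
gripper_force: 0.0
```

```bash
python3 - <<'E'
from h import *
look((678,-77),60,8,25,"w8")
E
```

```text
t23.8 tcp [677.4 -74.9 144.9] yaw 90.3 tilt 0.03 q1,q6 [-6.3 83.4] gap 76.5 f 0.0 F [ 0.2 -0.2 -0.3]
n 1367 z98 246.8
circle 683.6 -75.2 r 50.2 bbox c [683.3 -75. ] rect [683.5 -75.5] [ 23.  100.1] 63.1
tool x (mm) -0.0 y 5.9 z at tcp 144.9
```

View pics/w8.png

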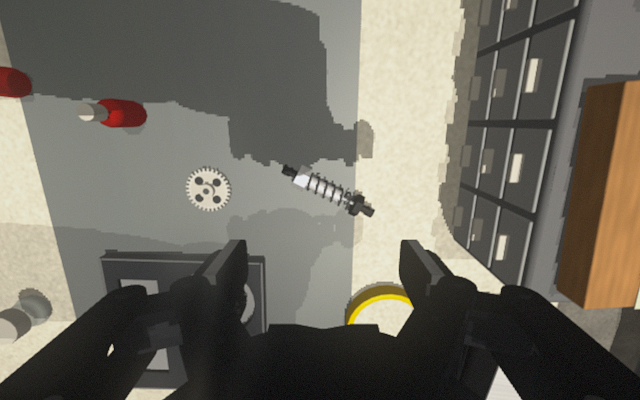

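The damper lies at (325,190), about 100 mm long at 153°, with its spring in the middle. Nothing is near where the fingers will go.

play_rows([
  {"x": 0,"y": 0.006,"z": 0,"roll": -6.98},
  {"x": 0,"y": 0,"z": 0,"roll": -6.98},
  {"x": 0,"y": 0,"z": 0,"roll": -6.98},
  {"x": 0,"y": 0,"z": 0,"roll": -6.98},
  {"x": 0,"y": 0,"z": 0.01,"roll": -6.98},
  {"x": 0,"y": 0,"z": 0.01,"roll": -6.98},
  {"x": 0,"y": 0,"z": 0.01,"roll": -6.98},
  {"x": 0,"y": 0,"z": 0.01,"roll": -6.98},
  {"x": 0,"y": 0,"z": 0.01,"roll": -6.98},
  {"x": 0,"y": 0,"z": 0.03,"roll": 0},
  {"x": 0,"y": 0,"z": 0.02,"roll": 0},
  {"x": 0,"y": 0,"z": 0,"roll": 0},
  {"x": 0,"y": 0,"z": 0,"roll": 0},
], grip=0.6)

```text
time: 24.93
eef_pos: [681.0, -77.6, 44.3]
orientation: [0.235, 0.972, -0.0, -0.002]
force: [0.5, 0.4, -0.2]
finger_gap: 51.0
gripper_force: 0.0
```

```bash
python3 - <<'E'
from h import *
st()
E
```

```text
t24.9 tcp [681.  -77.6  44.3] yaw 152.8 tilt 0.22 q1,q6 [-6.5 20.7] gap 51.0 f 0.0 F [ 0.5  0.4 -0.2]
```

play_rows([
  {"x": -0.001,"y": 0.003,"z": 0.015,"roll": 0},
  {"x": 0,"y": 0,"z": 0.014,"roll": 0},
  {"x": 0,"y": 0,"z": 0.007,"roll": 0},
  {"x": 0,"y": 0,"z": 0,"roll": 0},
  {"x": 0,"y": 0,"z": 0,"roll": 0},
])

```text
time: 25.35
eef_pos: [685.5, -74.7, 10.5]
orientation: [0.234, 0.972, 0.0, 0.0]
force: [0.5, 0.5, -0.3]
finger_gap: 51.2
gripper_force: 0.0
```

play_rows([
  {"x": 0,"y": 0,"z": 0,"roll": 0},
  {"x": 0,"y": 0,"z": 0,"roll": 0},
  {"x": 0,"y": 0,"z": 0,"roll": 0},
  {"x": 0,"y": 0,"z": 0,"roll": 0},
  {"x": 0,"y": 0,"z": 0,"roll": 0},
  {"x": 0,"y": 0,"z": 0,"roll": 0},
  {"x": 0,"y": 0,"z": 0,"roll": 0},
  {"x": 0,"y": 0,"z": 0,"roll": 0},
], grip=0)

```text
time: 26.02
eef_pos: [686.1, -74.4, 11.0]
orientation: [0.234, 0.972, 0.0, 0.001]
force: [-1.1, 0.3, 5.7]
finger_gap: 14.3
gripper_force: 58.6
```

The tips closed just above the damper's axis, so I'll regrip lower.

play_rows([
  {"x": 0,"y": 0,"z": 0,"roll": 0},
  {"x": 0,"y": 0,"z": 0,"roll": 0},
  {"x": 0,"y": 0,"z": 0,"roll": 0},
  {"x": 0,"y": 0,"z": 0.003,"roll": 0},
  {"x": 0,"y": 0,"z": 0,"roll": 0},
  {"x": 0,"y": 0,"z": 0,"roll": 0},
], grip=0.5)

```text
time: 26.52
eef_pos: [684.7, -74.1, 5.5]
orientation: [0.234, 0.972, -0.0, -0.001]
force: [0.6, 0.0, 0.3]
finger_gap: 43.2
gripper_force: 0.0
```

play_rows([
  {"x": 0,"y": 0,"z": 0,"roll": 0},
  {"x": 0,"y": 0,"z": 0,"roll": 0},
  {"x": 0,"y": 0,"z": 0,"roll": 0},
  {"x": 0,"y": 0,"z": 0,"roll": 0},
  {"x": 0,"y": 0,"z": 0,"roll": 0},
  {"x": 0,"y": 0,"z": 0,"roll": 0},
  {"x": 0,"y": 0,"z": 0,"roll": 0},
  {"x": 0,"y": 0,"z": 0,"roll": 0},
], grip=0)

```text
time: 27.18
eef_pos: [685.3, -74.3, 6.5]
orientation: [0.234, 0.972, 0.0, 0.0]
force: [0.1, 0.4, 1.3]
finger_gap: 15.9
gripper_force: 58.7
```

play_rows([
  {"x": 0,"y": 0,"z": -0.01,"roll": 0},
  {"x": 0,"y": 0,"z": -0.02,"roll": 0},
  {"x": 0,"y": 0,"z": -0.03,"roll": 0},
  {"x": 0,"y": 0,"z": -0.02,"roll": 0},
  {"x": 0,"y": 0,"z": 0,"roll": 7.14},
  {"x": 0,"y": 0,"z": 0,"roll": 7.14},
  {"x": 0,"y": 0,"z": 0,"roll": 7.14},
  {"x": 0,"y": 0,"z": 0,"roll": 7.14},
  {"x": 0,"y": 0,"z": 0,"roll": 7.14},
  {"x": 0,"y": 0,"z": 0,"roll": 7.14},
  {"x": 0,"y": 0,"z": 0,"roll": 7.14},
  {"x": 0,"y": 0,"z": 0,"roll": 7.14},
  {"x": 0,"y": 0,"z": 0,"roll": 7.14},
  {"x": 0,"y": 0,"z": 0,"roll": 0},
])

```text
time: 28.35
eef_pos: [685.1, -74.2, 86.8]
orientation: [0.716, 0.698, 0.0, 0.0]
force: [0.7, 0.0, -0.8]
finger_gap: 15.6
gripper_force: 58.8
```

play_rows([
  {"x": -0.016,"y": -0.02,"z": 0,"roll": 0},
  {"x": -0.021,"y": -0.026,"z": 0,"roll": 0},
  {"x": -0.021,"y": -0.026,"z": 0,"roll": 0},
  {"x": -0.021,"y": -0.026,"z": 0,"roll": 0},
  {"x": -0.021,"y": -0.026,"z": 0,"roll": 0},
  {"x": -0.021,"y": -0.026,"z": 0,"roll": 0},
  {"x": -0.021,"y": -0.026,"z": 0,"roll": 0},
  {"x": -0.021,"y": -0.026,"z": 0,"roll": 0},
  {"x": 0,"y": 0,"z": 0,"roll": 0},
  {"x": 0,"y": 0,"z": 0,"roll": 0},
])

```text
time: 29.18
eef_pos: [478.2, -233.5, 87.0]
orientation: [0.716, 0.699, 0.0, 0.0]
force: [0.0, 0.2, 0.2]
finger_gap: 16.1
gripper_force: 58.9
```

```bash
python3 - <<'E'
from h import *
s=st(); p,d=bot.snapshot("wrist"); C=cam("wrist",s); cv2.imwrite("pics/w9.png",p[:,:,::-1])
print(np.round(pix(C,(477,-232,14))))
E
```

```text
t29.2 tcp [ 478.2 -233.5   87. ] yaw 88.6 tilt 0.02 q1,q6 [-26.   65.3] gap 16.1 f 58.9 F [0.  0.2 0.2]
[321. 206.]
```

View pics/w9.png

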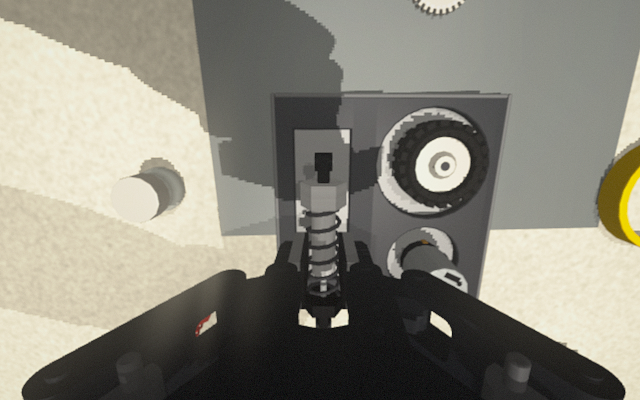

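The damper is held parallel to the slot, whose edges are at columns 294–352, centred on the tool. The knobbly wheel and large motor sit in their pockets.

play_rows([
  {"x": 0.001,"y": -0.001,"z": 0.02,"roll": 0},
  {"x": 0,"y": 0,"z": 0.02,"roll": 0},
  {"x": 0,"y": 0,"z": 0.015,"roll": 0},
  {"x": 0,"y": 0,"z": 0.01,"roll": 0},
  {"x": 0,"y": 0,"z": 0.004,"roll": 0},
  {"x": 0,"y": 0,"z": 0.002,"roll": 0},
  {"x": 0,"y": 0,"z": 0,"roll": 0},
  {"x": 0,"y": 0,"z": 0,"roll": 0},
])

```text
time: 29.9
eef_pos: [479.7, -231.5, 16.1]
orientation: [0.715, 0.699, 0.0, 0.001]
force: [0.7, 0.6, 0.2]
finger_gap: 15.7
gripper_force: 59.1
```

Within 1 mm of the floor, so I'll release, rise and check.

play_rows([
  {"x": 0,"y": -0.001,"z": 0,"roll": 0},
  {"x": 0,"y": 0,"z": 0,"roll": 0},
])

```text
time: 30.07
eef_pos: [477.9, -231.6, 15.8]
orientation: [0.715, 0.699, 0.0, 0.001]
force: [0.1, 0.1, -0.9]
finger_gap: 15.6
gripper_force: 59.1
```

play_rows([
  {"x": 0,"y": 0,"z": 0,"roll": 0},
  {"x": 0,"y": 0,"z": 0,"roll": 0},
  {"x": 0,"y": 0,"z": 0,"roll": 0},
  {"x": 0,"y": 0,"z": 0,"roll": 0},
  {"x": 0,"y": 0,"z": -0.005,"roll": 0},
  {"x": 0,"y": 0,"z": -0.025,"roll": 0},
  {"x": 0,"y": 0,"z": -0.035,"roll": 0},
  {"x": 0,"y": 0,"z": -0.035,"roll": 0},
  {"x": 0,"y": 0,"z": -0.035,"roll": 0},
  {"x": -0.02,"y": 0.02,"z": -0.02,"roll": 0},
  {"x": -0.03,"y": 0.02,"z": -0.02,"roll": 0},
  {"x": -0.03,"y": 0.01,"z": -0.02,"roll": 0},
  {"x": -0.02,"y": 0,"z": -0.02,"roll": 0},
  {"x": 0,"y": 0,"z": 0,"roll": 0},
  {"x": 0,"y": 0,"z": 0,"roll": 0},
], grip=0.4)

```text
time: 31.32
eef_pos: [525.5, -333.9, 231.5]
orientation: [0.716, 0.698, 0.0, 0.001]
force: [0.7, -0.2, -0.4]
finger_gap: 34.1
gripper_force: 0.0
```

```bash
python3 - <<'E'
from h import *
s=st(); p,d=bot.snapshot("wrist"); C=cam("wrist",s); cv2.imwrite("pics/w10.png",p[:,:,::-1]); P=cloud(C,d)
for n,c,r,lo,hi in(("knob",(562,-200),40,24,45),("motorL",(559,-281),26,45,75),("damper",(478,-232),62,18,40)):
    q=P[(d>0)&(np.hypot(P[...,0]-c[0],P[...,1]-c[1])<r)]; k=q[(q[:,2]>lo)&(q[:,2]<hi)]
    if len(k)>20: print(n,len(k),"ztop %.1f"%np.percentile(k[:,2],90),[np.round(a,1) for a in cv2.minAreaRect(k[:,:2].astype(np.float32))])
t=bot.snapshot("top")[0]; cv2.imwrite("pics/topend.png",cv2.resize(t[135:300,140:450,::-1],None,fx=2.5,fy=2.5))
E
```

```text
t31.3 tcp [ 525.5 -333.9  231.5] yaw 88.5 tilt 0.15 q1,q6 [-32.4  59. ] gap 34.1 f 0.0 F [ 0.7 -0.2 -0.4]
knob 2671 ztop 34.8 [array([ 562.8, -199.6]), array([61.4, 60.3]), np.float64(88.7)]
motorL 851 ztop 57.5 [array([ 559.1, -283.3]), array([34.1, 34.7]), np.float64(88.1)]
damper 1105 ztop 29.1 [array([ 490.1, -235.7]), array([94.1, 72.4]), np.float64(65.6)]
```

View pics/w10.png

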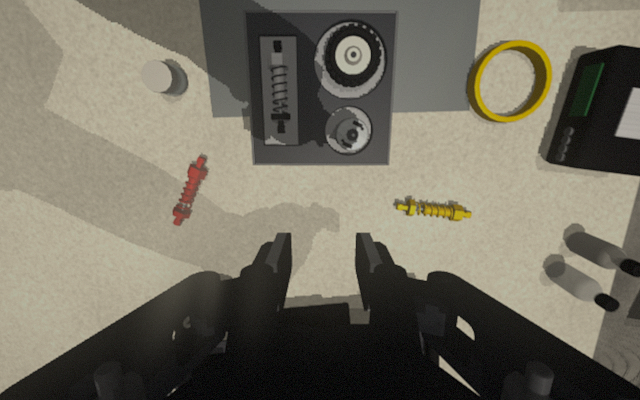

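View pics/topend.png

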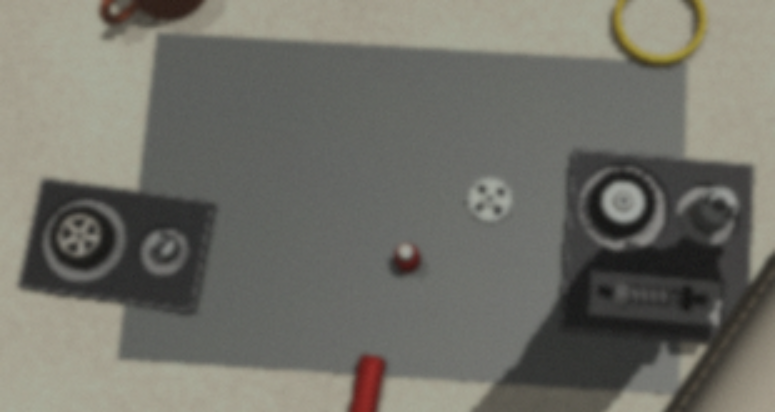

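All five parts are in their pockets. The damper lies in its slot (rows 40–133 against 36–146), the tops are at the expected heights, and the gear, bottle and mug haven't moved.

```bash
python3 -c "
from rig import bot
print(bot.close_job())"
```

```text
the job is handed in; nothing more can be done
None
```

I put all five parts in their own pockets, left the gear, bottle and mug where they were, and handed the job in at about 31 s; the last camera check looked right, but no verdict came back.

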